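# Switch off the empty warming plate

## Robot

A 6-joint arm with a two-finger parallel gripper is mounted at the origin on a cart in front of the work surface, level with it; the furniture and walls round the work are solid. World frame = base frame: x ahead of the robot, y to its left, z up, the work surface at z = 0. Lengths are in m, angles in rad, forces in N, time in s.
With the tool pointing down it reaches from about 0.3 to 0.875 m from the base axis. Payload 6.4 kg.
Tool frame: the origin (TCP) lies between the finger pads; the fingertips stand 22 mm ahead of it and the grasp point (between the pads) lies 3 mm ahead of it; z points along the fingers, y is the line along which they close (so a half turn about z gives the same grasp; the last joint's range is limited). The gripper opens to 85 mm and grips with 20 to 120 N. Pads are 22 mm wide; open, the fingers measure 114 mm over their backs; the gripper's body (76 mm by 85 mm) begins 54 mm behind the grasp point. The pads swing forward as they close: fully open they stand 13 mm farther back than shut.
Start: joints at [1.135, 0.181, 1.607, -0, 1.354, -0.206], TCP at [0.131, 0.56, 0.229] pointing down, gripper open.
Joint ranges: [-2.99, 2.99], [-0.89, 2.07], [0.3, 2.58], [-1.14, 4.28], [0, 2.63], [-3.12, 3.12]. Speed limits (rad/s): [2.57, 2.57, 3.01, 3.14, 3.14, 3.14].

## Interface

Orientations are given as a unit quaternion [w, x, y, z].
In Python, from bench import ctrl, imaging, workorder gives the robot as it stands.
- The arm moves only by the shell command python3 -m pendant 'ROWS' [OPENING]. ROWS is JSON, a list of rows, each a list of 4 numbers: the shift along the tool's x, y, z in cm, then the turn about the tool's z in degrees. In form: [[dx, dy, dz, roll], ...]. A call has 1 to 12 rows; each row is the pose to reach, as a shift and turn from the pose commanded when the call began, along the tool's axes at that moment; what a row does not reach only later rows make up. A row lasts 1/12 s, in which the tool goes at most 41.7 mm and 7.16 degrees, less where a joint would pass 70% of its speed; a pose out of reach is approached as far as the arm can. A call with a gripper value outside its range is refused whole. OPENING is the opening, from 0 (shut) to 1 (fully open), set as the call begins (- or left out, the last holds). The fingers move at their own pace and stop on an object; the grip force is fixed at half the most. Time passes only in rows, so rows that repeat a pose let the fingers close. It gives the time, the measured TCP pose, the force, the opening and the grip force at its end, in the units of the state.
- ctrl.get_obs(): the state, without advancing time (a new reading comes with each control period).
- imaging.camera(name): name is "side" or "top"; returns the picture (420x560x3 uint8, red, green, blue); there is no depth.
- imaging.camera_info(name): a dict with "K" (3x3 intrinsics, pixels), "T" (4x4, takes a point from camera to world coordinates). Camera axes: x right, y up, looking along -z (the intrinsics and any distortion apply to the point x, -y, -z); pixel columns grow to the right and rows downward; lengths in m; the calibration is good to about 2 mm. A picture is of the moment at which its call begins. camera_info takes no time and is no camera call.
- workorder.hand_in(): hands the job in; it is judged then, once.
The state is a dict: "time_s": time; "q": joint angles; "dq": joint speeds; "joint_efforts": joint torques, N m; "eef_pos": TCP position; "eef_rot": TCP orientation; "wrist_force": force on the tool from outside, world axes, zero at the start; "torque": the same for the moment, N m; "opening": opening from 0.0 (shut) to 1.0 (fully open); "grasp_force": force on a finger pad.
Only numpy, scipy, OpenCV 4.12 (cv2) and the standard library are available. Lean on these libraries where they do the work, as an engineer would, in place of code of your own. Each camera call takes 0.05 s, during which the arm holds its last target. There are 200 camera calls.

## Task

Two identical warming plates have been left on; one keeps a mug warm and the other has nothing on it. Reach into the sunken well of the empty one and turn its dial anticlockwise (seen from above) until it is fully off, then let go of it. Leave the mug and the dial of the plate under it as they are.

Things in the scene. Friction and masses are not known exactly. Their poses are not given: they have to be found in the camera images.
- warmer_empty: The EMPTY plate: fixed white housing 250 x 140 x 50 mm high. Origin: centre of its underside; x away from the robot within 15 degrees. Round dark heated plate, 112 mm across, top 56 mm up, at x +62 mm. Dial well at x -70 mm (robot's side): 88 mm across, floor 14 mm and rim 50 mm above the worktop. The plates stand side by side, 0.22 m or more apart, left or right varies.
- empty_dial_top (a point): Top middle of the EMPTY plate's dial, on its axis, 46 mm above the worktop (4 mm below the rim). Black upright bar 14 mm thick (y), 32 mm high, reaching 22 mm behind and 21 mm ahead of the axis. The frame turns with it: z up, x along the bar to its pointed end, which has a white line. To the well's wall 37 mm remain on each side: go in with the fingers about 30 mm apart.
- empty_dial (a joint): Angle (rad) of that dial about its vertical axis, growing clockwise from above. 0 = off, a hard stop: pointed end towards the heated plate, at the short bar mark on the rim. 1.4 = full heat, the other stop; dots grow with heat. Starts at 0.75 to 1.25; light friction (0.04 N m), stays where it is left.
- mug_dial_pointer (a point): Top of the pointed end of the OTHER plate's identical dial (the plate with the mug), 20 mm from its axis, 46 mm above the worktop. It is on too and must stay as it is.
- mug: White tapered mug with a handle, 86 x 115 (with handle) x 112 mm high, standing on the other, otherwise identical plate. Origin: centre of its underside, z up.
There are look-alikes about, which are no part of the job. What is shaped like the mug but blue is not meant.

How it is judged:
At the end, for the whole second after the job is handed in: The empty plate's dial is within 0.17 rad (10 degrees) of its off stop; the pointer of the other plate's dial is within 5 mm of where it was; the mug stands upright (within 0.15 rad) on its plate within 20 mm of where it was (value of joint empty_dial below 0.17 rad and distance of mug_dial_pointer from where it was at the start of the episode below 0.005 m and distance of mug from where it was at the start of the episode below 0.02 m and angle between mug's own z axis and vertical below 0.15 rad); the robot touches nothing.
It fails at once if the dial of the plate under the mug is turned (its pointer moves more than 5 mm) (distance of mug_dial_pointer from where it was at the start of the episode above 0.005 m).
It fails at once if the mug is shifted more than 20 mm or tipped more than 0.3 rad (distance of mug from where it was at the start of the episode above 0.02 m or angle between mug's own z axis and vertical above 0.3 rad).
It also fails if it takes over 34 s, if anything falls off the work surface, if the arm or the gripper's body presses on something with over 40 N, if the wrist force passes 120 N, or if a joint passes its speed limit or range.

## Working session

There is one attempt and no reset: what is moved stays moved. The work goes in short steps, Python scripts to look and compute and a shell command to move; the robot and the scene stay as the last step left them, time stands still between calls to the robot, and variables do not carry over. Pictures are saved under pics/ and viewed, at most 10 in all, crops included, and the job is handed in when it is done.

```bash
mkdir -p pics; python3 - <<'E'
from bench import ctrl, imaging
import cv2,numpy as np
for n in("top","side"):
    cv2.imwrite(f"pics/{n}0.png",imaging.camera(n)[:,:,::-1])
    i=imaging.camera_info(n);print(i)
o=ctrl.get_obs();print(o["time_s"],o["eef_pos"],o["eef_rot"])
E
```

```text
{'K': array([[499.99628158,   0.        , 285.0304218 ],
       [  0.        , 499.99628158, 206.30368089],
       [  0.        ,   0.        ,   1.        ]]), 'T': array([[ 0.01763715,  0.99054817, -0.13602664,  0.39352333],
       [-0.9990957 ,  0.02272422,  0.03593585,  0.00991384],
       [ 0.03868729,  0.13526983,  0.99005321,  1.02879917],
       [ 0.        ,  0.        ,  0.        ,  1.        ]])}
{'K': array([[406.41651488,   0.        , 282.39529821],
       [  0.        , 406.41651488, 212.4690523 ],
       [  0.        ,   0.        ,   1.        ]]), 'T': array([[ 0.94822863,  0.17271591, -0.2665177 ,  0.29156267],
       [-0.31704977,  0.56366591, -0.76273206, -0.65264573],
       [ 0.01849098,  0.80774375,  0.58924369,  0.57104495],
       [ 0.        ,  0.        ,  0.        ,  1.        ]])}
0.1 [0.13074965 0.55944133 0.2286857 ] [-2.45827330e-04  1.14620572e-01  9.93409037e-01 -7.40823290e-04]
```

View pics/top0.png

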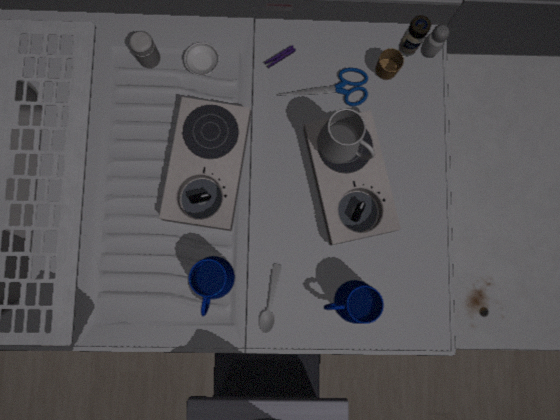

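View pics/side0.png

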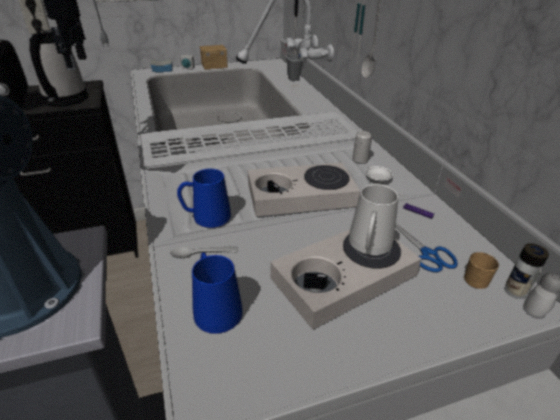

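The left plate, with its dark disc at top (211,131) and dial at (200,196), is empty. The right plate carries the white mug at (345,135), and its dial is at (358,210). Possible confusions are the right dial (358,210), the blue mugs at (211,278) and (358,302), and the white dish at (201,58). I choose the dial at (200,196) and will check it in a crop.

```bash
cat >h.py <<'E'
from bench import ctrl, imaging
import numpy as np, cv2
def ray(n,u,v,z):
    i=imaging.camera_info(n);K,T=i["K"],i["T"]
    d=T[:3,:3]@np.array([(u-K[0,2])/K[0,0],-(v-K[1,2])/K[1,1],-1]);o=T[:3,3]
    return o+d*(z-o[2])/d[2]
def proj(n,p):
    i=imaging.camera_info(n);K,T=i["K"],i["T"]
    c=T[:3,:3].T@(np.array(p)-T[:3,3]);return K[0,0]*c[0]/-c[2]+K[0,2],K[1,1]*-c[1]/-c[2]+K[1,2]
E
python3 - <<'E'
from h import *
a=cv2.imread("pics/top0.png");c=cv2.resize(a[90:235,150:260],None,fx=5,fy=4,interpolation=cv2.INTER_CUBIC)
a5=cv2.resize(a[160:230,160:245],None,fx=8,fy=8,interpolation=cv2.INTER_CUBIC)
cv2.imwrite("pics/c.png",cv2.convertScaleAbs(a5,alpha=1.6))
g=cv2.cvtColor(a,cv2.COLOR_BGR2GRAY)
m=np.zeros_like(g);cv2.circle(m,(200,196),18,255,-1)
t=((g<30)&(m>0)).astype(np.uint8);n,l,s,ce=cv2.connectedComponentsWithStats(t);print(s,ce)
m=np.zeros_like(g);m[95:165,175:245]=1
t=((g<75)&(m>0)).astype(np.uint8);n,l,s,ce2=cv2.connectedComponentsWithStats(t);k=1+s[1:,4].argmax();print(s[k],ce2[k],ray("top",*ce2[k],.056))
E
```

```text
[[     0      0    560    420 235001]
 [   195    189      3      2      3]
 [   201    188      2      2      3]
 [   186    190     25     14    179]
 [   190    191      1      1      1]
 [   197    191      1      1      1]
 [   216    199      2      2      2]
 [   215    202      2      2      2]
 [   213    207      1      1      1]
 [   209    209      2      2      2]
 [   206    210      1      1      1]
 [   208    211      1      1      1]
 [   204    212      1      2      2]
 [   206    212      1      1      1]] [[279.56868269 209.51030421]
 [196.         189.33333333]
 [201.33333333 188.66666667]
 [197.63687151 197.01117318]
 [190.         191.        ]
 [197.         191.        ]
 [216.5        199.5       ]
 [215.5        202.5       ]
 [213.         207.        ]
 [209.5        209.5       ]
 [206.         210.        ]
 [208.         211.        ]
 [204.         212.5       ]
 [206.         212.        ]]
[ 182  105   57   54 2408] [210.10797342 131.41528239] [0.67446339 0.12675688 0.056     ]
```

View pics/c.png

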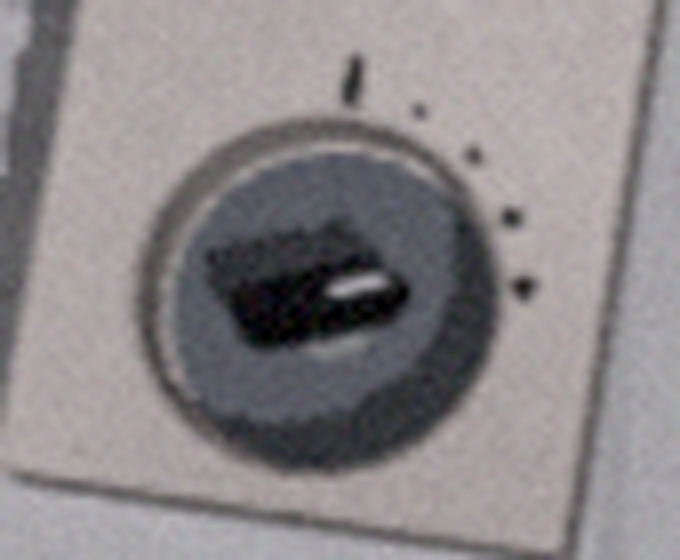

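The crop shows the well rim centred at crop (318,295), which is full-frame (199.8,196.9). The bar's white-lined pointed end is at crop (410,288) and its tail is near (240,318). The bar mark is at (353,80) and the dots run to the right, so this is the empty plate's dial, and it is on.

```bash
python3 - <<'E'
from h import *
from scipy.spatial.transform import Rotation as R
f=lambda u,v,z:ray("top",160+(u-3.5)/8,160+(v-3.5)/8,z)
c=f(318,295,.05);h=ray("top",210.1,131.4,.056);t=f(410,288,.046);b=f(240,318,.046)
print("axis",c,"heated",h,np.hypot(*(h-c)[:2]))
ang=lambda d:np.degrees(np.arctan2(d[1],d[0]))
hx=ang(h-c);bar=ang(t-b);wl=ang(f(388,278,.046)-f(330,292,.046));print("hx",hx,"bar",bar,wl,"dial",hx-bar)
o=ctrl.get_obs();q=o["eef_rot"];r=R.from_quat([q[1],q[2],q[3],q[0]]).as_matrix();print(r)
print("tool shift cm",100*r.T@(np.array([c[0],c[1],o["eef_pos"][2]])-o["eef_pos"]), "tool y ang",ang(r[:,1]))
E
```

```text
axis [0.54373696 0.14362961 0.05      ] heated [0.67449432 0.12677388 0.056     ] 0.13183930772745292
hx -7.3454049529944845 bar -78.43428471325875 -74.77967200854717 dial 71.08887976026426
[[-9.73724128e-01  2.27729861e-01 -6.58241362e-04]
 [ 2.27730589e-01  9.73723151e-01 -1.41552736e-03]
 [ 3.18587004e-04 -1.52823484e-03 -9.99998781e-01]]
tool shift cm [-4.96828752e+01 -3.10835950e+01  3.16747530e-02] tool y ang 76.83652843945957
```

Dial angle is about 1.22 rad and the axis is at (0.544, 0.144). The jaws need to close at a world angle of 13°, which is a roll of +64° from here. I'll go above it now with the fingers at 30 mm.

```bash
python3 -m pendant '[[-2,-1.3,0,3],[-6,-3.8,0,8],[-10,-6.3,0,13],[-14,-8.8,0,18],[-18,-11.3,0,23],[-22,-13.8,0,28],[-26,-16.3,0,33],[-30,-18.8,0,38],[-33,-20.6,0,43],[-36,-22.5,0,48],[-39,-24.4,0,53],[-42,-26.3,0,58]]' 0.35
cat >s.py <<'E'
from h import *
from scipy.spatial.transform import Rotation as R
import sys
z=float(sys.argv[1]);ya=float(sys.argv[2])
o=ctrl.get_obs();q=o["eef_rot"];r=R.from_quat([q[1],q[2],q[3],q[0]]).as_matrix()
y=np.degrees(np.arctan2(r[1,1],r[0,1]))
print("shift",100*r.T@(np.array([.5437,.1436,z])-o["eef_pos"]),"roll",y-ya,"q6",o["q"][5],o["opening"],o["wrist_force"],o["time_s"])
E
python3 s.py .13 13
```

```text
time_s: 1.1
eef_pos: [0.4715, 0.2158, 0.2293]
eef_rot: [-0.0, 0.584, 0.812, -0.0]
wrist_force: [0.3, 0.9, -0.3]
opening: 0.348
grasp_force: 0.0
shift [-9.1492138   4.54357488  9.92510528] roll 5.576038694320619 q6 -0.1241720166861971 0.3476826217449278 [ 0.29739998  0.85533216 -0.3449257 ] 1.1
```

```bash
python3 -m pendant '[[-3,1.5,1,2],[-6,3,2.5,4],[-9.1,4.5,5,5.5],[-9.1,4.5,7,5.5],[-9.1,4.5,9,5.5],[-9.1,4.5,10,5.5],[-9.1,4.5,10,5.5],[-9.1,4.5,10,5.5]]'
python3 s.py .044 13
python3 - <<'E'
from h import *
a=imaging.camera("top")[:,:,::-1];b=imaging.camera("side")[:,:,::-1]
w=np.hstack([cv2.resize(a[130:250,140:270],(400,369)),cv2.resize(b[110:230,220:350],(400,369))])
cv2.imwrite("pics/d.png",cv2.convertScaleAbs(w,alpha=1.5))
E
```

```text
time_s: 1.77
eef_pos: [0.5422, 0.1464, 0.1293]
eef_rot: [-0.0, 0.62, 0.785, -0.0]
wrist_force: [-0.0, 0.6, -0.9]
opening: 0.351
grasp_force: 0.0
shift [-0.30795382  0.09498509  8.53390588] roll 0.3636910575208514 q6 -0.1809222875107753 0.35085758850060833 [-0.01340764  0.58153678 -0.90297383] 1.7667
```

View pics/d.png

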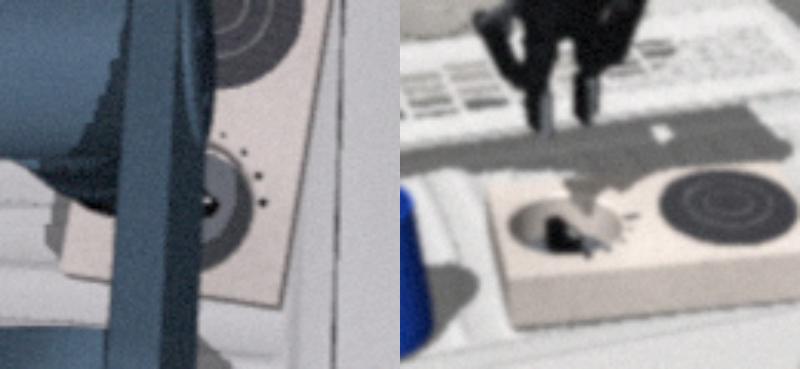

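The fingers are above the well in the side half (tips near crop (540,130) and (590,120)), and the dial bar sits at (560,235). In the top half the dial is mostly hidden by the arm. I'll check the axis with a ray from the side view.

```bash
python3 - <<'E'
from h import *
print(ray("side",220+(565-400)/400*130,110+225/369*120,.05))
for p in([.5437,.1436,.05],[.5437,.1436,.108]):
  u,v=proj("side",p);print((u-220)/130*400+400,(v-110)/120*369)
E
```

```text
[0.54502545 0.14175508 0.05      ]
562.6825242466576 224.0641590685541
563.041077984165 158.97875235957318
```

```bash
python3 -m pendant '[[-0.3,0.1,1.5,0],[-0.3,0.1,3,0],[-0.3,0.1,4,0],[-0.3,0.1,5,0],[-0.3,0.1,5.5,0],[-0.3,0.1,5.5,0],[-0.3,0.1,5.5,0]]'; python3 s.py .044 13
```

```text
time_s: 2.45
eef_pos: [0.5444, 0.1435, 0.0747]
eef_rot: [0.0, 0.62, 0.784, 0.0]
wrist_force: [1.1, 0.8, 1.2]
opening: 0.353
grasp_force: 0.0
shift [ 0.02583903 -0.06783551  3.07368471] roll 0.34832791329124824 q6 -0.18598501604063591 0.35269289744041377 [1.13341762 0.77495893 1.24388262] 2.45
```

The two views agree within 2 mm. Next I descend with slow final rows.

```bash
python3 -m pendant '[[0,0,0.4,0],[0,0,0.8,0],[0,0,1.2,0],[0,0,1.5,0],[0,0,1.5,0]]'; python3 s.py .046 13
```

```text
time_s: 2.87
eef_pos: [0.5437, 0.1433, 0.0586]
eef_rot: [-0.001, 0.62, 0.784, -0.0]
wrist_force: [-1.9, 0.3, 0.3]
opening: 0.351
grasp_force: 0.0
shift [0.02735394 0.01056591 1.262345  ] roll 0.32867968182936735 q6 -0.18594747389499475 0.351402104840218 [-1.94996895  0.3138076   0.33273546] 2.8667
```

```bash
python3 - <<'E'
from h import *
b=imaging.camera("side")[:,:,::-1]
cv2.imwrite("pics/e.png",cv2.convertScaleAbs(cv2.resize(b[120:230,220:350],(709,600)),alpha=1.5))
E
```

```text
(no output)
```

View pics/e.png

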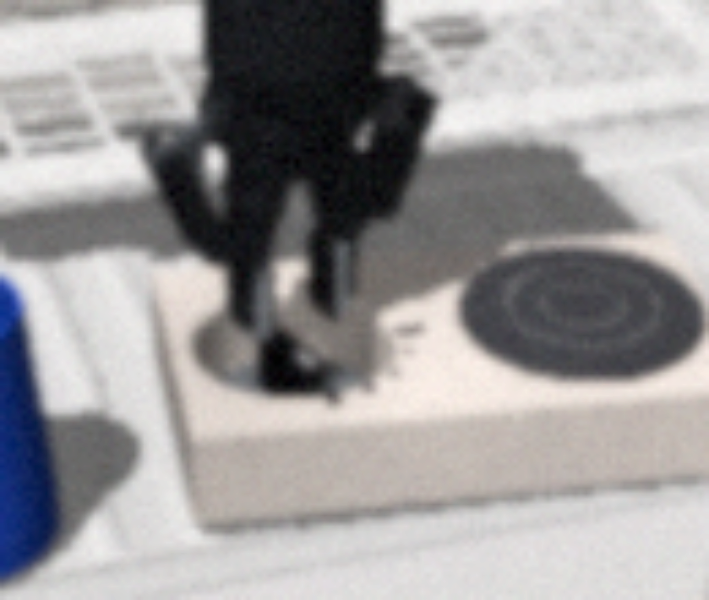

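The fingers straddle the bar inside the rim, with the tips near (255,325) and (335,305) and the dial at (290,360). I go 1.2 cm deeper, then close to about 16 mm.

```bash
python3 -m pendant '[[0,0,0.4,0],[0,0,0.8,0],[0,0,1.2,0],[0,0,1.2,0]]' && python3 -m pendant '[[0,0,0,0],[0,0,0,0],[0,0,0,0],[0,0,0,0],[0,0,0,0],[0,0,0,0]]' 0.18; python3 s.py .044 13
```

```text
time_s: 3.25
eef_pos: [0.5435, 0.1433, 0.0464]
eef_rot: [-0.001, 0.62, 0.784, -0.001]
wrist_force: [0.3, 0.5, 0.6]
opening: 0.35
grasp_force: 0.0
time_s: 3.75
eef_pos: [0.5443, 0.1434, 0.0476]
eef_rot: [0.0, 0.62, 0.784, 0.0]
wrist_force: [-0.1, 0.4, -0.3]
opening: 0.18
grasp_force: 0.0
shift [ 0.03347343 -0.05877606  0.36256762] roll 0.3393675584029534 q6 -0.18602090336739566 0.1798505264699857 [-0.12091717  0.41896221 -0.31398591] 3.75
```

```bash
python3 -m pendant '[[0,0,0,-5],[0,0,0,-11],[0,0,0,-17],[0,0,0,-23],[0,0,0,-29],[0,0,0,-35],[0,0,0,-41],[0,0,0,-47],[0,0,0,-53],[0,0,0,-59],[0,0,0,-64],[0,0,0,-64]]'; python3 s.py .046 83; python3 -m pendant '[[0,0,0,-2],[0,0,0,-4],[0,0,0,-6],[0,0,0,-8],[0,0,0,-10],[0,0,0,-10]]'; python3 s.py .046 83
```

```text
time_s: 4.75
eef_pos: [0.5443, 0.1434, 0.0476]
eef_rot: [0.0, 0.109, 0.994, -0.0]
wrist_force: [-0.1, 0.2, -0.0]
opening: 0.179
grasp_force: 0.0
shift [0.06397475 0.00821962 0.15500572] roll -5.493700645133316 q6 -1.3059886337410638 0.17932765622186111 [-0.09297806  0.18464248 -0.04272983] 4.75
time_s: 5.25
eef_pos: [0.5443, 0.1434, 0.0475]
eef_rot: [0.0, 0.024, 1.0, -0.0]
wrist_force: [0.1, 0.7, 0.1]
opening: 0.183
grasp_force: 0.0
shift [0.05749947 0.01750132 0.15137757] roll 4.252123251275094 q6 -1.4760379253293914 0.18327260509698842 [0.12242543 0.68687156 0.10966966] 5.25
```

```bash
python3 - <<'E'
from h import *
o=ctrl.get_obs();print(o["torque"],o["grasp_force"])
b=imaging.camera("side")[:,:,::-1]
cv2.imwrite("pics/f.png",cv2.convertScaleAbs(cv2.resize(b[120:230,220:350],(709,600)),alpha=1.5))
E
```

```text
[-0.07207102 -0.00522421 -0.02243961] 0.0
```

View pics/f.png

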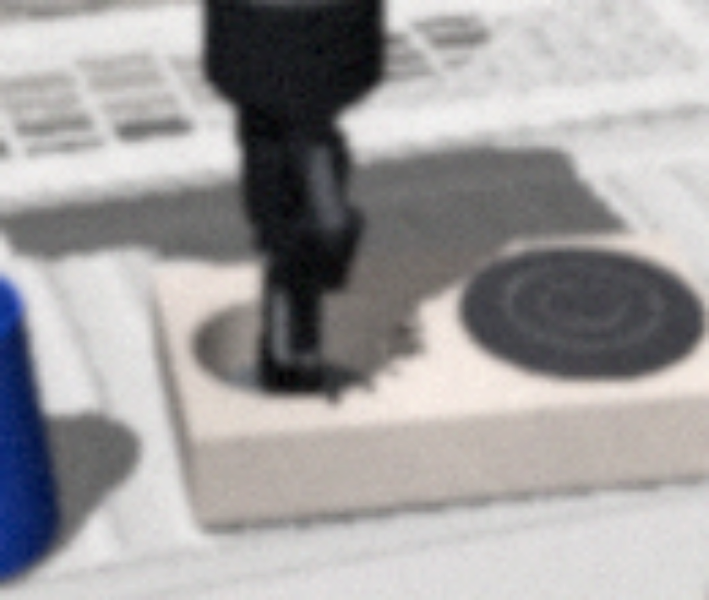

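The fingers sit along the plate's axis, near (290,320), and hide the bar. I'll open, lift straight out, back off and look.

```bash
python3 -m pendant '[[0,0,0,2],[0,0,0,2],[0,0,0,2],[0,0,0,2],[0,0,-1,2],[0,0,-3,2],[0,0,-6,2],[0,0,-9,2],[0,0,-12,2],[0,0,-14,2],[0,0,-14,2]]' 0.35; python3 -c "
from h import *
o=ctrl.get_obs();print(o['eef_rot'],o['q'])
b=imaging.camera('side')[:,:,::-1]
c=imaging.camera('top')[:,:,::-1]
cv2.imwrite('pics/g.png',cv2.convertScaleAbs(np.hstack([cv2.resize(b[150:190,250:310],(480,320),interpolation=cv2.INTER_CUBIC),cv2.resize(c[150:235,160:245],(320,320))]),alpha=1.6))
"
```

```text
time_s: 6.22
eef_pos: [0.5475, 0.1436, 0.194]
eef_rot: [0.005, 0.041, 0.999, 0.0]
wrist_force: [0.6, 0.2, 1.5]
opening: 0.349
grasp_force: 0.0
[4.96619971e-03 4.06715350e-02 9.99160128e-01 4.49836407e-04] [ 4.69259935e-02  1.88113170e-01  1.67296270e+00  2.84368295e-05
  1.27054371e+00 -1.44251208e+00]
```

View pics/g.png

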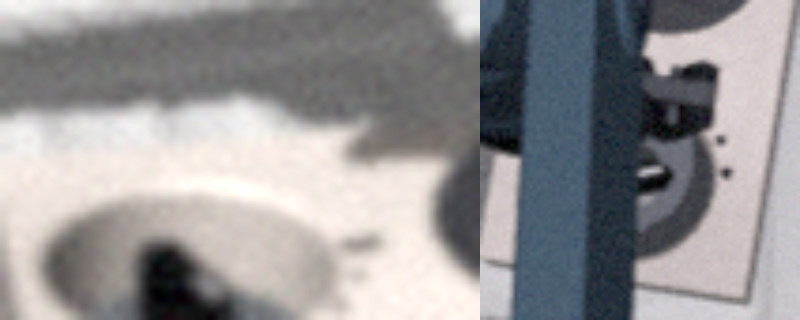

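The dial's pointed end still seems to point right, at crop (665,178) of the top half, with the arm hiding part of it. I'll move aside for a clear view.

```bash
python3 -m pendant '[[0,3,0,0],[0,7,0,0],[0,11,0,0],[0,14,0,0],[0,16,0,0],[0,16,0,0]]'; python3 -c "
from h import *
b=imaging.camera('side')[:,:,::-1]
c=imaging.camera('top')[:,:,::-1]
cv2.imwrite('pics/h.png',cv2.convertScaleAbs(np.hstack([cv2.resize(b[160:215,240:310],(400,314),interpolation=cv2.INTER_CUBIC),cv2.resize(c[160:230,160:245],(381,314))]),alpha=1.6))
"
```

```text
time_s: 6.82
eef_pos: [0.5557, 0.3064, 0.1855]
eef_rot: [-0.001, 0.039, 0.999, 0.0]
wrist_force: [0.1, -1.1, 1.6]
opening: 0.352
grasp_force: 0.0
```

View pics/h.png

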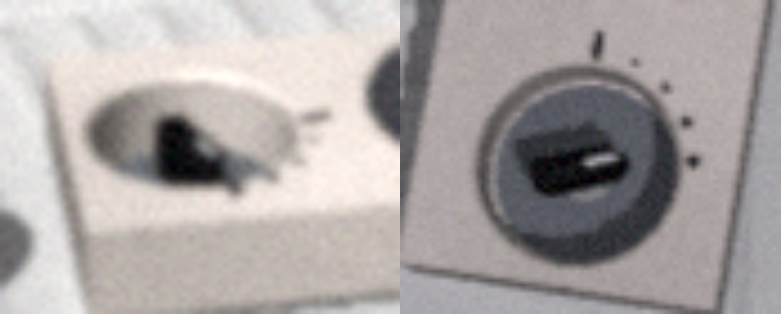

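The dial has hardly moved, with its tip still at crop (628,160), so the fingertips were probably passing over the bar. I'll compare the gripper's predicted tip with the images.

```bash
python3 -c "
from h import *
from scipy.spatial.transform import Rotation as R
o=ctrl.get_obs();q=o['eef_rot'];r=R.from_quat([q[1],q[2],q[3],q[0]]).as_matrix();p=o['eef_pos'];print(p)
out=[]
for n in('side','top'):
  a=cv2.convertScaleAbs(imaging.camera(n)[:,:,::-1],alpha=1.5);u,v=map(int,proj(n,p))
  x0=max(0,min(u-33,494));y0=max(0,min(v-33,354))
  a=cv2.resize(a[y0:y0+66,x0:x0+66],(396,396),interpolation=cv2.INTER_CUBIC)
  for s in(-1,1):
    for k,cl in((0,(0,0,255)),(.022,(0,255,0))):
      t=proj(n,p+r@[0,s*.015,k]);t=(int((t[0]-x0)*6),int((t[1]-y0)*6));cv2.drawMarker(a,t,cl,0,12,1);print(n,s,k,t)
  out.append(a)
cv2.imwrite('pics/i.png',np.hstack(out))
"
```

```text
[0.55607825 0.30304192 0.18561055]
side -1 0 (210, 213)
side -1 0.022 (211, 263)
side 1 0 (196, 187)
side 1 0.022 (197, 236)
top -1 0 (254, 207)
top -1 0.022 (278, 222)
top 1 0 (147, 196)
top 1 0.022 (174, 211)
```

View pics/i.png

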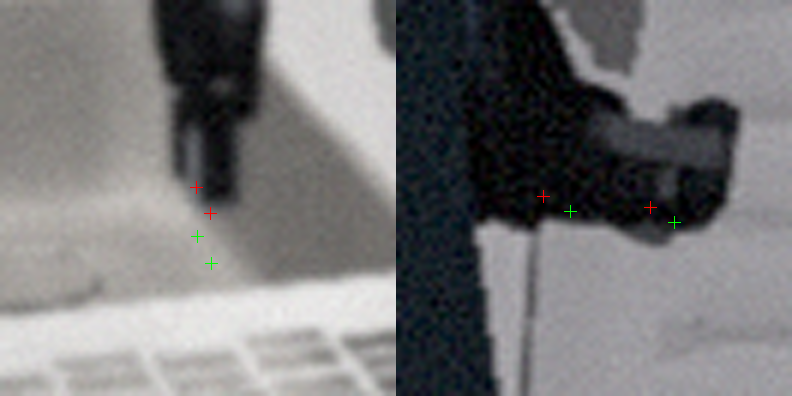

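The predicted tips (green, side (204,250)) lie about 25 mm below the real ones (around (207,192)). The fingertips are really level with the TCP, so I must go about 25 mm lower, watching the force.

```bash
python3 s.py .10 15; python3 -m pendant '[[0,-2,0,6],[0,-5,0,12],[0,-8,0,18],[0,-11,0,24],[0,-14,0,30],[0,-16,0,36],[0,-16,0,42],[0,-16,1,48],[0,-16,3,54],[0,-16,5,60],[0,-16,7,66],[0,-16,8,70]]' 0.35;python3 -m pendant '[[0,0,0,0],[0,0,0,0]]'; python3 s.py .07 15
```

```text
shift [ -0.01920583 -15.860799     8.64863939] roll 70.30493902373115 q6 -1.1788645645184117 0.3459615221589705 [-0.75079464  0.20487414  0.46713915] 7.0167
time_s: 8.02
eef_pos: [0.5424, 0.1417, 0.1049]
eef_rot: [-0.001, 0.609, 0.793, -0.001]
wrist_force: [-0.6, 0.5, 0.0]
opening: 0.35
grasp_force: 0.0
time_s: 8.18
eef_pos: [0.5437, 0.1423, 0.107]
eef_rot: [-0.001, 0.606, 0.795, -0.001]
wrist_force: [-0.4, 0.4, -0.0]
opening: 0.349
grasp_force: 0.0
shift [0.12771068 0.04671133 3.70374223] roll 0.36962578700654625 q6 -0.22336636187511744 0.3488126016775992 [-0.37605287  0.43337646 -0.02927334] 8.1833
```

Next I go down to TCP z = 0.045 (which was free last time), then slowly further.

```bash
python3 -m pendant '[[0.1,0,2,0],[0.1,0,4,0],[0.1,0,5.5,0],[0.1,0,6,0],[0.1,0,6,0]]'; python3 -m pendant '[[0,0,0.3,0],[0,0,0.6,0],[0,0,0.9,0],[0,0,1.2,0],[0,0,1.2,0]]';python3 -m pendant '[[0,0,0.3,0],[0,0,0.6,0],[0,0,0.9,0],[0,0,0.9,0]]'; python3 s.py .025 15
```

```text
time_s: 8.6
eef_pos: [0.5437, 0.1439, 0.0472]
eef_rot: [-0.0, 0.606, 0.795, -0.0]
wrist_force: [-0.2, 0.2, -0.4]
opening: 0.354
grasp_force: 0.0
time_s: 9.02
eef_pos: [0.5438, 0.1443, 0.0353]
eef_rot: [-0.0, 0.606, 0.795, -0.0]
wrist_force: [-0.5, -0.7, -0.5]
opening: 0.348
grasp_force: 0.0
time_s: 9.35
eef_pos: [0.5434, 0.1443, 0.0257]
eef_rot: [-0.0, 0.606, 0.795, -0.0]
wrist_force: [-1.1, 0.1, -0.2]
opening: 0.348
grasp_force: 0.0
shift [-0.07765284  0.00500781  0.06971177] roll 0.3350995656327367 q6 -0.21912043481253723 0.34797360989025233 [-1.06652295  0.08574294 -0.16862644] 9.35
```

There was no contact at 0.0257, which confirms the short tips. Now I close and turn.

```bash
python3 -m pendant '[[0,0,0,0],[0,0,0,0],[0,0,0,0],[0,0,0,0],[0,0,0,0]]' 0.18; python3 -m pendant '[[0,0,0,-4],[0,0,0,-8],[0,0,0,-12],[0,0,0,-16],[0,0,0,-20],[0,0,0,-20]]'; python3 -c "
from h import *
print(ctrl.get_obs()['torque'])"
```

```text
time_s: 9.77
eef_pos: [0.5445, 0.1444, 0.0267]
eef_rot: [0.0, 0.606, 0.795, 0.0]
wrist_force: [2.0, 0.1, -0.9]
opening: 0.181
grasp_force: 1.4
time_s: 10.27
eef_pos: [0.5448, 0.1443, 0.0268]
eef_rot: [0.001, 0.458, 0.889, 0.0]
wrist_force: [3.9, 0.9, -0.8]
opening: 0.181
grasp_force: 1.6
[ 0.07636283 -0.5556781  -0.01102635]
```

Contact now (pad force 1.6 N, light moment). I continue to the stop: about 50° more, plus slack.

```bash
python3 -m pendant '[[0,0,0,-6],[0,0,0,-12],[0,0,0,-18],[0,0,0,-24],[0,0,0,-30],[0,0,0,-36],[0,0,0,-42],[0,0,0,-46],[0,0,0,-48],[0,0,0,-48]]'; python3 s.py .025 83;python3 -m pendant '[[0,0,0,-1],[0,0,0,-3],[0,0,0,-5],[0,0,0,-7],[0,0,0,-7]]'; python3 s.py .025 83; python3 -c "
from h import *
print(ctrl.get_obs()['torque'])"
```

```text
time_s: 11.1
eef_pos: [0.5443, 0.1445, 0.0269]
eef_rot: [0.0, 0.059, 0.998, 0.0]
wrist_force: [1.4, 1.8, 1.3]
opening: 0.182
grasp_force: 0.8
shift [ 0.0537564  -0.0955862   0.18943645] roll 0.2811765302352143 q6 -1.4050634107076712 0.1823956940441291 [1.3688647  1.83339017 1.25861542] 11.1
time_s: 11.52
eef_pos: [0.5442, 0.1445, 0.0268]
eef_rot: [0.0, -0.002, 1.0, 0.0]
wrist_force: [1.4, 1.1, 2.5]
opening: 0.183
grasp_force: 21.2
shift [ 0.05434207 -0.08754272  0.18376764] roll 7.266468374360343 q6 -1.5272681775088597 0.1830462328575592 [1.35847765 1.14458087 2.45037467] 11.5167
[ 0.27611941 -0.24341423 -0.50910813]
```

The pad force jumped to 21 N and the z moment to 0.5 N m, so the dial is against its stop. I roll back slightly, open, lift out, move aside and look.

```bash
python3 -m pendant '[[0,0,0,4],[0,0,0,4],[0,0,0,4],[0,0,0,4],[0,0,0,4],[0,0,-1,4],[0,0,-3,4],[0,0,-6,4],[0,0,-10,4],[0,0,-14,4],[0,0,-16,4],[0,0,-16,4]]' 0.35; python3 -m pendant '[[0,3,0,0],[0,7,0,0],[0,11,0,0],[0,14,0,0],[0,16,0,0],[0,16,0,0]]'; python3 -c "
from h import *
c=imaging.camera('top')[:,:,::-1];b=imaging.camera('side')[:,:,::-1]
cv2.imwrite('pics/j.png',cv2.convertScaleAbs(np.hstack([cv2.resize(c[160:230,160:245],(400,330),interpolation=cv2.INTER_CUBIC),cv2.resize(c[90:250,290:410],(248,330)),]),alpha=1.6))
"
```

```text
time_s: 12.52
eef_pos: [0.5477, 0.1447, 0.1939]
eef_rot: [0.006, 0.032, 0.999, 0.0]
wrist_force: [0.9, -0.5, 0.8]
opening: 0.353
grasp_force: 0.0
time_s: 13.02
eef_pos: [0.5532, 0.3078, 0.1859]
eef_rot: [-0.0, 0.03, 1.0, 0.0]
wrist_force: [0.5, 0.1, 0.7]
opening: 0.345
grasp_force: 0.0
```

View pics/j.png

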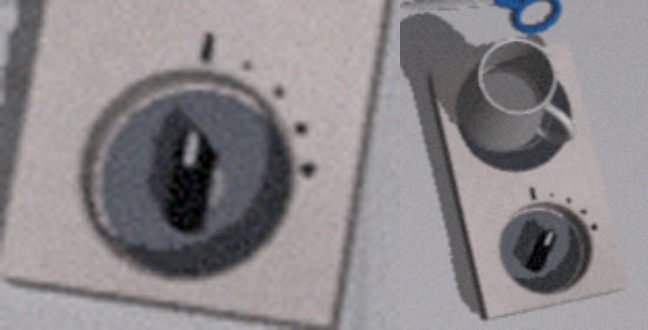

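The white line now runs from (190,165) to (194,130), towards the bar mark at (208,45). The mug and its dial at (540,250) are unchanged, and the gripper is clear of everything.

```bash
python3 -c "
from bench import workorder
print(workorder.hand_in())"
```

```text
the job is handed in; nothing more can be done
None
```

I turned the empty plate's dial anticlockwise to its off stop and let go of it; the last picture showed the mug and its plate's dial unchanged, and I handed the job in at about 13 s. The first try missed because the fingertips sit about 25 mm higher than specified; the second, lower try worked. The hand-in gave no verdict.

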